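# Open the sample safe with its two-dial code

## Task

Open the sample safe: turn its left dial until the white pointer line points at the green dot, then turn the right dial until its pointer is at the yellow dot, and with both left on the code slide the blue cover all the way to the left. Do not shift or knock over the bottles, mug and tin around the safe.

Things in the scene. Friction and masses are not known exactly. Their poses are not given: they have to be found in the camera images.
- safe: White sample safe, fixed, 300 (y) x 220 (x) mm, origin at the centre of its underside; x to its back, y to its left, z up. Its front 110 mm is a panel sloping up to the back at 24 degrees from level, from 30 to 79 mm high, with two dials 146 mm apart, left one at +y; round each, five 12 mm coloured dots at 47 mm radius. Behind it a level top 79 mm high, blue sliding cover on its right half.
- dial_left (a joint): Left dial of the code lock, code dot green. 0: pointer straight up the slope; grows clockwise as seen facing the panel; range -2.2 to 2.2 rad. Dots at -2.094 (red), -1.047 (yellow), 0 (black), 1.047 (green), 2.094 (blue). Friction about 0.06 N m, no detents: stays where left.
- dial_right (a joint): Right dial of the code lock, code dot yellow. 0: pointer straight up the slope; grows clockwise as seen facing the panel; range -2.2 to 2.2 rad. Dots at -2.094 (red), -1.047 (yellow), 0 (black), 1.047 (green), 2.094 (blue). Friction about 0.06 N m, no detents: stays where left.
- dial_left_grip (a point): Centre of the left dial's grip bar, on the dial's axis. Bar 62 mm long, 16 mm thick, 30 mm proud of a disc 68 mm across; the point is 17 mm above the disc's face, 13 mm below the bar's top. Axes turn with the dial: x along the bar to its white pointer end, y across its thickness, z out of the panel along the dial's axis (24 degrees from vertical, leaning to the robot).
- dial_right_grip (a point): Centre of the right dial's grip bar, on the dial's axis. Bar 62 mm long, 16 mm thick, 30 mm proud of a disc 68 mm across; the point is 17 mm above the disc's face, 13 mm below the bar's top. Axes turn with the dial: x along the bar to its white pointer end, y across its thickness, z out of the panel along the dial's axis (24 degrees from vertical, leaning to the robot).
- cover (a joint): Blue sliding cover on top of the safe: 0 shut, grows as it slides to the safe's left (+y of the safe) to its stop at 0.135 m (135 mm). Friction about 2 N. The lock holds it (3 mm play) until both dials are within about 0.17 rad (10 degrees) of their code dots.
- cover_grip (a point): Centre of the black grip fin on the blue cover: the fin is 60 mm long (x of the safe), 14 mm thick (y), its top 17 mm above this point and the cover's top face 16 mm below it. Axes as those of the safe.
- amber_mid (a point): Bystander, loose, not to be moved: brown glass bottle, 70 mm across, 148 mm tall; point at its centre, half-way up.
- mug_mid (a point): Bystander, loose, not to be moved: white enamel mug with a dark rim, 116x144x119 mm; point at its centre, half-way up.
- white_bottle_mid (a point): Bystander, loose, not to be moved: small white bottle with a white cap, 47 mm across, 91 mm tall; point at its centre, half-way up.
- tin_mid (a point): Bystander, loose, not to be moved: stainless instrument tin, 72x154x42 mm; point at its centre, half-way up.

How it is judged (in metres and radians):
On the way, in this order (a step that is already met when the one before it is completed fails the run):
1. the left dial points at the green dot (within 10 degrees) (value of joint dial_left between 0.877 and 1.217 rad), for 0.2 s.
2. the right dial points at the yellow dot (within 10 degrees), the left one still on green (all of step 1 and value of joint dial_right between -1.217 and -0.877 rad), for 0.2 s.
3. the cover is slid fully to the left (value of joint cover above 0.12 m), for 0.2 s.
At the end, for the whole second after the job is handed in: Left dial within 10 degrees of its green dot, right dial within 10 degrees of its yellow dot, cover at rest more than 120 mm open (of 135 mm), bystanders not moved (all of step 2 and value of joint cover above 0.12 m and velocity of joint cover between -0.01 and 0.01 m/s); the robot touches nothing.
It fails at once if the brown glass bottle is moved by more than 30 mm (distance of amber_mid from where it was at the start of the episode above 0.03 m).
It fails at once if the white enamel mug with a dark rim is moved by more than 30 mm (distance of mug_mid from where it was at the start of the episode above 0.03 m).
It fails at once if the small white bottle with a white cap is moved by more than 30 mm (distance of white_bottle_mid from where it was at the start of the episode above 0.03 m).
It fails at once if the stainless instrument tin is moved by more than 30 mm (distance of tin_mid from where it was at the start of the episode above 0.03 m).
It also fails if it takes over 64 s, if anything falls off the work surface, if the arm or the gripper's body presses on something with over 40 N, if the wrist force passes 120 N, or if a joint passes its speed limit or range.

## Robot

A 6-joint arm with a two-finger parallel gripper is mounted at the origin on a cart in front of the work surface, level with it; the furniture and walls round the work are solid. World frame = base frame: x ahead of the robot, y to its left, z up, the work surface at z = 0. Lengths are in mm, angles in rad, forces in N, time in s.
With the tool pointing down it reaches from about 350 to 975 mm from the base axis. Payload 7.1 kg.
Tool frame: the origin (TCP) lies on the front face of the gripper's body, between the roots of the fingers; the fingertips stand 80 mm ahead of it and the grasp point (between the pads) lies 61 mm ahead of it; z points along the fingers, y is the line along which they close (so a half turn about z gives the same grasp; the last joint's range is limited). The gripper opens to 88 mm and grips with 3 to 60 N. Pads are 20 mm wide; open, the fingers measure 115 mm over their backs; the gripper's body (75 mm by 178 mm) begins 61 mm behind the grasp point.
Start: joints at [-1.183, 0.423, 1.63, -0, 1.089, -0.019], TCP at [247.311, -573.971, 302.675] pointing down, gripper open.
Joint ranges: [-3, 3], [-0.9, 2.11], [0.09, 2.58], [-1.31, 4.45], [0.11, 2.69], [-2.54, 2.54]. Speed limits (rad/s): [2.39, 2.39, 3.01, 3.14, 3.14, 3.14].

## Interface

Orientations are given as a rotation vector (axis times angle).
In Python, from workcell import readout, vision, close_job gives the robot as it stands.
- The arm moves only by the tool servo_tool, never from a script. Its argument "plan" is a list that holds one entry, the list of rows, each a list of 7 numbers: the gripper command: -1 is fully open, 1 is shut, values between are in proportion, then the shift along the world's x, y, z in units of 40 mm (1.0 is 40 mm), then the turn, a rotation vector about the world's x, y, z in units of 5 degrees (1.0 is 5 degrees). A call has 1 to 5 rows; each row shifts and turns the commanded pose from where the row before left it; what a row does not reach is not made up. A row lasts 1/12 s, in which the tool goes at most 41.7 mm and 7.16 degrees, less where a joint would pass 70% of its speed; a pose out of reach is approached as far as the arm can. A call is refused whole if a number of a shift passes 1 or a number of a turn 1, either way. A call with a gripper value outside its range is refused whole. The fingers move at their own pace and stop on an object; the grip force is fixed at half the most. Time passes only in rows, so rows that do not move let the fingers close. It gives the time, the measured TCP pose, the force, the opening and the grip force at its end, in the units of the state.
- readout.get_obs(): the state, without advancing time (a new reading comes with each control period).
- vision.get_image(name): name is "scene" or "top" or "wrist"; returns the picture (480x640x3 uint8, red, green, blue); there is no depth.
- vision.camera_params(name): a dict with "fx", "fy", "cx", "cy" (pixels), "rvec" (rotation vector, rad) and "tvec" (3), from world to camera coordinates, as OpenCV has them; the wrist camera has in their place "hand_eye" (4x4, takes a point from camera to tool coordinates, whose origin is the TCP and whose axes are the flange's). Camera axes: x right, y down, z forward; pixel columns grow to the right and rows downward; lengths in mm; the calibration is good to about 2 mm. A picture is of the moment at which its call begins: read the wrist's pose just before it. camera_params takes no time and is no camera call.
- close_job(): hands the job in; it is judged then, once.
The state is a dict: "t": time; "qpos": joint angles; "qvel": joint speeds; "joint_torque": joint torques, N m; "ee_pos": TCP position; "orientation": TCP orientation; "ft_force": force on the tool from outside, world axes, zero at the start; "moment": the same for the moment, N m; "width": finger opening in mm; "grasp_force": force on a finger pad.
Only numpy, scipy, OpenCV 4.12 (cv2) and the standard library are available. Lean on these libraries where they do the work, as an engineer would, in place of code of your own. Each camera call takes 0.05 s, during which the arm holds its last target. There are 200 camera calls.

## Working session

There is one attempt and no reset: what is moved stays moved. The work goes in short steps, Python scripts to look and compute and a tool call to move; the robot and the scene stay as the last step left them, time stands still between calls to the robot, and variables do not carry over. Pictures are saved under pics/ and viewed, at most 10 in all, crops included, and the job is handed in when it is done.

Besides the shell and the picture viewer there is one more tool, called after "Emit:" as a command line: name --argument value ..., lists and objects as JSON in quotes. servo_tool: Moves the arm, as the interface text tells. Its arguments: {"type":"object","properties":{"plan":{"type":"array"}},"required":["plan"]}

```bash
mkdir -p pics; python3 - <<'E'
from workcell import readout, vision
import cv2
for n in ("scene","top"):
    cv2.imwrite(f"pics/{n}0.png",vision.get_image(n)[:,:,::-1]); print(n,vision.camera_params(n))
print(vision.camera_params("wrist"));print(readout.get_obs())
E
```

```text
scene {'fx': 579.206095221231, 'fy': 579.206095221231, 'cx': 317.72201946088, 'cy': 235.16794973028286, 'rvec': array([ 0.89942015, -2.40695006,  1.1465379 ]), 'tvec': array([420.15102957, 300.87298944, 873.41457061])}
top {'fx': 503.0291951615971, 'fy': 503.0291951615971, 'cx': 331.371734329363, 'cy': 243.79733883132107, 'rvec': array([ 2.12232308, -2.1814705 ,  0.16023287]), 'tvec': array([  -7.30452521,  610.50159288, 1209.60730879])}
{'fx': 379.1868227156936, 'fy': 379.1868227156936, 'cx': 320.6102926543094, 'cy': 236.79320524385525, 'hand_eye': array([[ 5.85644122e-04, -9.52817308e-01, -3.03543794e-01,
         8.38069552e+01],
       [ 9.99998287e-01,  2.50626861e-05,  1.85068174e-03,
         1.86424572e-01],
       [-1.75575397e-03, -3.03544358e-01,  9.52815691e-01,
        -8.23589955e+01],
       [ 0.00000000e+00,  0.00000000e+00,  0.00000000e+00,
         1.00000000e+00]])}
{'t': 0.1, 'qpos': array([-1.18301277e+00,  4.23761081e-01,  1.63060300e+00,  1.00397598e-05,
        1.08860562e+00, -1.89866863e-02]), 'qvel': array([-0.00054327, -0.00014992, -0.00182745,  0.00061686, -0.00170581,
        0.00130727]), 'joint_torque': array([-7.76388788e-04, -5.45614493e+01, -2.74325216e+01,  6.44658459e-02,
        1.87762961e-02, -3.67353482e-05]), 'ee_pos': array([ 247.16332933, -573.62544292,  301.98559639]), 'orientation': array([-3.07551359e+00, -6.34276264e-01,  3.82715298e-04]), 'ft_force': array([-0.35796045, -0.42997485,  0.07374727]), 'moment': array([ 0.0499359 ,  0.00116804, -0.02189945]), 'grasp_force': 0.0, 'width': 87.49882529942751}
```

View pics/top0.png

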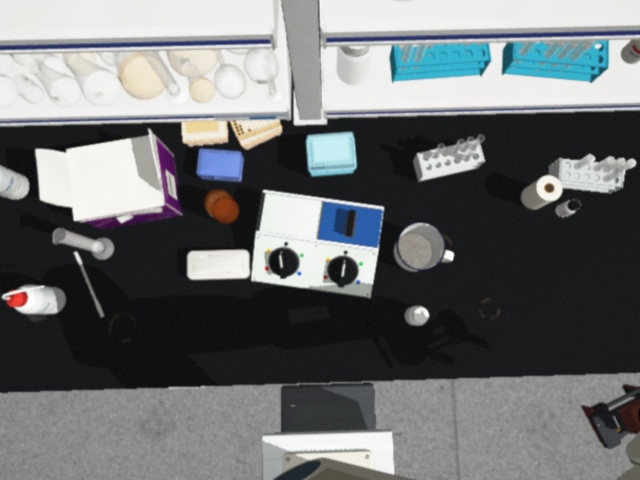

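View pics/scene0.png

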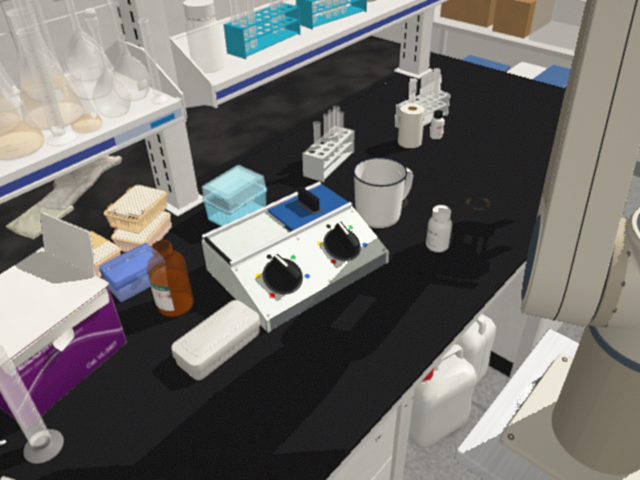

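The top view shows the safe at about (318,243), its dials at (284,262) and (343,270), the fin at (345,222), the tin on the left at (218,264), the brown bottle at (221,207), the mug at (420,247) and the white bottle at (417,316). I'll enlarge the safe next.

```bash
python3 - <<'E'
import cv2
im=cv2.imread("pics/top0.png")[180:305,240:400]
cv2.imwrite("pics/top0c.png",cv2.resize(im,None,fx=4.6,fy=4.6,interpolation=cv2.INTER_CUBIC))
E
```

```text
(no output)
```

View pics/top0c.png

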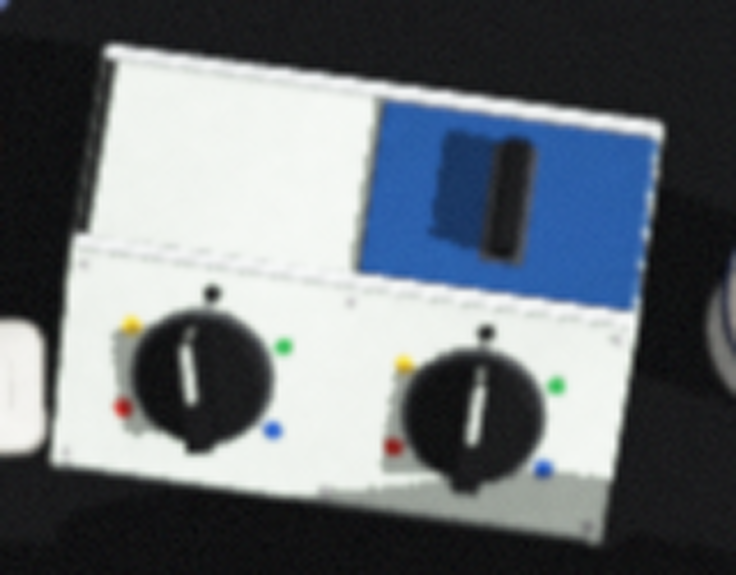

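The crop shows all ten dots. The pointers are at (185,345)-(193,405) on the left dial and (482,368)-(474,445) on the right, so both are near 0. Next I'll fit the safe pose.

```bash
cat > h.py <<'E'
import numpy as np, cv2
from scipy.spatial.transform import Rotation as R
from scipy.optimize import least_squares
from workcell import readout, vision
a=np.deg2rad(24); ca,sa=np.cos(a),np.sin(a)
U=np.array([ca,0,sa]); N=np.array([-sa,0,ca]); Y=np.array([0,1.,0])
def onpanel(side,s,r,th,h=0):  # safe frame; th clockwise
    return np.array([-55,73*side,54.5])+U*(s+r*np.cos(th))-Y*r*np.sin(th)+N*h
def world(p,pose): return R.from_euler('z',pose[2]).apply(p)+[pose[0],pose[1],0]
def proj(P,c): return cv2.projectPoints(np.atleast_2d(P).astype(float),c['rvec'],c['tvec'],np.array([[c['fx'],0,c['cx']],[0,c['fy'],c['cy']],[0,0,1]]),None)[0][:,0]
TH=np.array([-2.094,-1.047,0,1.047,2.094])
E
cat > fit.py <<'E'
from h import *
c=vision.camera_params("top")
f=lambda q:(np.array(q)+.5)/4.6-.5+[240,180]
L=f([(123,407),(131,325),(212,293),(284,347),(273,430)]);Rr=f([(393,447),(404,365),(486,333),(557,386),(543,469)])
ob=np.vstack([L,Rr])
def res(v):
    P=[onpanel(s,v[3],47,t) for s in (1,-1) for t in TH]
    return (proj(world(np.array(P),v),c)-ob).ravel()
r=least_squares(res,[600,0,0,0],x_scale=[100,100,.1,10]);v=r.x
print(v,np.abs(r.fun).max()); np.save("pose.npy",v)
def back(px,z):
    Rm=R.from_rotvec(c['rvec']).as_matrix();C=-Rm.T@c['tvec']
    d=Rm.T@np.array([(px[0]-c['cx'])/c['fx'],(px[1]-c['cy'])/c['fy'],1]);return C+d*(z-C[2])/d[2]
def ang(side,p1,p2,h): # intersect rays with plane at height h above panel
    o=world(onpanel(side,v[3],0,0,h),v);Rz=R.from_euler('z',v[2]);n=Rz.apply(N)
    Rm=R.from_rotvec(c['rvec']).as_matrix();C=-Rm.T@c['tvec'];out=[]
    for p in f([p1,p2]):
        d=Rm.T@np.array([(p[0]-c['cx'])/c['fx'],(p[1]-c['cy'])/c['fy'],1]);X=C+d*((o-C)@n)/(d@n)-o
        out.append((X@Rz.apply(U),-X@Rz.apply(Y)))
    A,B=np.array(out);D=A-B;return np.arctan2(D[1],D[0]),A,B
for h in (38,42): print(h,ang(1,(185,345),(193,405),h),ang(-1,(482,368),(474,445),h))
print("corners", proj(world(np.array([[110,150,79],[110,-150,79],[-110,150,30],[-110,-150,30]]),v),c), f([(107,48),(662,125),(52,465),(600,542)]))
for n,px,z in [("amber",(221,207),100),("mug",(420,247),100),("wb",(417,316),91),("tinL",(187,264),42),("tinR",(250,264),42)]: print(n,back(px,z))
fin=back(f([(518,195)])[0],120);print("fin",fin, R.from_euler('z',-v[2]).apply(fin-[v[0],v[1],0]))
E
python3 fit.py
```

```text
[ 6.04246901e+02  1.35741367e+01 -1.72170307e-01  5.08843873e+00] 0.1824761647841342
38 (np.float64(-0.2347452661187985), array([28.91562797, -6.76125635]), array([-2.72315576,  0.80529748])) (np.float64(-0.04263153747483921), array([39.61348255, -0.2855526 ]), array([-2.23349533,  1.49952997]))
42 (np.float64(-0.2347452661187983), array([30.21742844, -6.28702204]), array([-1.30920859,  1.25271142])) (np.float64(-0.042631537474839276), array([40.87736346, -0.35178297]), array([-0.82128381,  1.4269722 ]))
corners [[262.08861424 191.79523415]
 [383.34304748 209.1913728 ]
 [250.23943693 281.94940156]
 [369.72513001 299.40810995]] [[262.86956522 190.04347826]
 [383.52173913 206.7826087 ]
 [250.91304348 280.69565217]
 [370.04347826 297.43478261]]
amber [698.24892903 238.54391258 100.        ]
mug [ 588.63157682 -233.83983     100.        ]
wb [ 426.63585254 -219.86789555   91.        ]
tinL [569.42380102 334.38061338  42.        ]
tinR [565.17292774 178.72076671  42.        ]
fin [649.59177181 -73.74687708 120.        ] [ 59.63438014 -78.26146868 120.        ]
```

```bash
sed -i 's/v\[3\]/0/g; s/\[600,0,0,0\],x_scale=\[100,100,.1,10\]/[600,0,0]/' fit.py; python3 fit.py
cat >> h.py <<'E'
pose=np.load("pose.npy")[:3] if __import__('os').path.exists("pose.npy") else None
def target(side,th,h,off=0,sgn=1,dx=0,dy=0):
    "TCP pose with grasp point h above panel on the dial axis"
    Rz=R.from_euler('z',pose[2]); x=U*np.cos(th)-Y*np.sin(th); y=np.cross(N,x)*sgn
    M=np.column_stack([np.cross(y,-N),y,-N]); 
    return world(onpanel(side,0,0,0,h+61),pose)+[dx,dy,0],Rz*R.from_matrix(M)
def go(t):
    o=readout.get_obs(); dp=(t[0]-o['ee_pos'])/40; dr=np.rad2deg((t[1]*R.from_rotvec(o['orientation']).inv()).as_rotvec())/5
    n=max(np.abs(dp).max(),np.abs(dr).max())
    print("t %.2f"%o['t'],"q",o['qpos'].round(2),"total shift",dp.round(3),"turn",dr.round(3),"rows>=%.1f"%n,"w",o['width'].round(1),"F",o['ft_force'].round(1))
E
python3 -c "
from h import *
go(target(1,-.235,130))"
```

```text
[ 6.09043737e+02  1.28327703e+01 -1.72159588e-01] 0.18980549264961155
38 (np.float64(-0.23473528030670426), array([28.92919809, -6.90431226]), array([-2.76500233,  0.67516013])) (np.float64(-0.042621745917900175), array([39.6440553 , -0.16183872]), array([-2.27615071,  1.62595636]))
42 (np.float64(-0.23473528030670507), array([30.23099325, -6.43008288]), array([-1.35106024,  1.12257026])) (np.float64(-0.0426217459179008), array([40.90793695, -0.22807416]), array([-0.86393837,  1.55339497]))
corners [[262.37368112 189.88121909]
 [383.56230573 207.25979081]
 [250.52782256 280.01377202]
 [369.94962689 297.4550232 ]] [[262.86956522 190.04347826]
 [383.52173913 206.7826087 ]
 [250.91304348 280.69565217]
 [370.04347826 297.43478261]]
amber [698.24892903 238.54391258 100.        ]
mug [ 588.63157682 -233.83983     100.        ]
wb [ 426.63585254 -219.86789555   91.        ]
tinL [569.42380102 334.38061338  42.        ]
tinR [565.17292774 178.72076671  42.        ]
fin [649.59177181 -73.74687708 120.        ] [ 54.78061236 -78.35344905 120.        ]Traceback (most recent call last):
  File "<string>", line 3, in <module>
    go(target(1,-.235,130))
    ~~^^^^^^^^^^^^^^^^^^^^^
  File "h.py", line 21, in go
    print("t %.2f"%o['t'],"q",o['qpos'].round(2),"total shift",dp.round(3),"turn",dr.round(3),"rows>=%.1f"%n,"w",o['width'].round(1),"F",o['ft_force'].round(1))
                                                                                                                 ^^^^^^^^^^^^^^^^
AttributeError: 'float' object has no attribute 'round'
```

```bash
sed -i "s/o\['width'\].round(1)/round(o['width'],1)/" h.py; python3 -c "
from h import *
go(target(1,-.235,130))"
```

```text
t 0.10 q [-1.18  0.42  1.63  0.    1.09 -0.02] total shift [ 6.092 17.028 -1.825] turn [-6.7750e+00 -2.0000e-02  3.1427e+01] rows>=31.4 w 87.5 F [-0.4 -0.4  0.1]
```

Emit:
servo_tool --plan '[[[-1, 0.19, 0.53, 0, -0.21, 0, 0.98], [-1, 0.19, 0.53, 0, -0.21, 0, 0.98], [-1, 0.19, 0.53, 0, -0.21, 0, 0.98], [-1, 0.19, 0.53, 0, -0.21, 0, 0.98], [-1, 0.19, 0.53, 0, -0.21, 0, 0.98]]]'

```text
t: 0.52
ee_pos: [285.4, -466.8, 302.2]
orientation: [2.788, 1.243, -0.028]
ft_force: [0.5, -0.5, 0.4]
width: 88.0
grasp_force: 0.0
```

Emit:
servo_tool --plan '[[[-1, 0.19, 0.53, 0, -0.21, 0, 0.98], [-1, 0.19, 0.53, 0, -0.21, 0, 0.98], [-1, 0.19, 0.53, 0, -0.21, 0, 0.98], [-1, 0.19, 0.53, 0, -0.21, 0, 0.98], [-1, 0.19, 0.53, 0, -0.21, 0, 0.98]]]'

```text
t: 0.93
ee_pos: [323.4, -360.8, 302.4]
orientation: [2.39, 1.758, -0.054]
ft_force: [0.1, 0.7, -0.7]
width: 87.9
grasp_force: 0.0
```

Emit:
servo_tool --plan '[[[-1, 0.19, 0.53, 0, -0.21, 0, 0.98], [-1, 0.19, 0.53, 0, -0.21, 0, 0.98], [-1, 0.19, 0.53, 0, -0.21, 0, 0.98], [-1, 0.19, 0.53, 0, -0.21, 0, 0.98], [-1, 0.19, 0.53, 0, -0.21, 0, 0.98]]]'

```text
t: 1.35
ee_pos: [361.3, -254.8, 302.5]
orientation: [1.905, 2.172, -0.075]
ft_force: [0.1, -0.8, -0.3]
width: 88.0
grasp_force: 0.0
```

Emit:
servo_tool --plan '[[[-1, 0.19, 0.53, 0, -0.21, 0, 0.98], [-1, 0.19, 0.53, 0, -0.21, 0, 0.98], [-1, 0.19, 0.53, 0, -0.21, 0, 0.98], [-1, 0.19, 0.53, 0, -0.21, 0, 0.98], [-1, 0.19, 0.53, 0, -0.21, 0, 0.98]]]'

```text
t: 1.77
ee_pos: [399.3, -148.8, 302.5]
orientation: [1.358, 2.476, -0.093]
ft_force: [0.8, -0.4, 0.0]
width: 88.2
grasp_force: 0.0
```

```bash
python3 -c "
from h import *
go(target(1,-.235,130))"
```

```text
t 1.77 q [-0.32  0.03  2.19 -0.2   0.63 -0.74] total shift [ 2.289  6.407 -1.839] turn [-2.546 -0.028 11.78 ] rows>=11.8 w 88.2 F [ 0.8 -0.4  0. ]
```

Emit:
servo_tool --plan '[[[-1, 0.19, 0.53, -0.15, -0.21, 0, 0.98], [-1, 0.19, 0.53, -0.15, -0.21, 0, 0.98], [-1, 0.19, 0.53, -0.15, -0.21, 0, 0.98], [-1, 0.19, 0.53, -0.15, -0.21, 0, 0.98], [-1, 0.19, 0.53, -0.15, -0.21, 0, 0.98]]]'

```text
t: 2.18
ee_pos: [437.3, -42.8, 272.3]
orientation: [0.769, 2.664, -0.106]
ft_force: [0.0, -0.9, 0.1]
width: 87.8
grasp_force: 0.0
```

Emit:
servo_tool --plan '[[[-1, 0.19, 0.53, -0.15, -0.21, 0, 0.98], [-1, 0.19, 0.53, -0.15, -0.21, 0, 0.98], [-1, 0.19, 0.53, -0.15, -0.21, 0, 0.98], [-1, 0.19, 0.53, -0.15, -0.21, 0, 0.98], [-1, 0.19, 0.53, -0.15, -0.21, 0, 0.98]]]'

```text
t: 2.6
ee_pos: [475.3, 63.2, 242.2]
orientation: [0.161, 2.735, -0.115]
ft_force: [-0.3, -0.2, 0.6]
width: 88.0
grasp_force: 0.0
```

Emit:
servo_tool --plan '[[[-1, 0.19, 0.53, -0.15, -0.21, 0, 0.98], [-1, 0.19, 0.53, -0.15, -0.21, 0, 0.98], [-1, 0, 0, 0, 0, 0, 0], [-1, 0, 0, 0, 0, 0, 0]]]'

```text
t: 2.93
ee_pos: [490.2, 104.8, 230.1]
orientation: [-0.077, 2.732, -0.117]
ft_force: [-1.0, -0.3, -0.4]
width: 87.7
grasp_force: 0.0
```

```bash
python3 - <<'E'
from h import *
go(target(1,-.235,130))
o=readout.get_obs(); im=vision.get_image("wrist"); c=vision.camera_params("wrist")
T=np.eye(4);T[:3,:3]=R.from_rotvec(o['orientation']).as_matrix();T[:3,3]=o['ee_pos'];M=np.linalg.inv(T@c['hand_eye'])
c['rvec']=R.from_matrix(M[:3,:3]).as_rotvec();c['tvec']=M[:3,3]
np.save("wc.npy",c,allow_pickle=True)
for h in (0,10,40): print(h,proj(world(np.array([onpanel(1,0,47 if h==0 else 0,t,h) for t in (TH if h==0 else [0])]),pose),c).round(1).tolist())
print(proj(world(np.array([onpanel(1,0,31,-.235,t) for t in (35,40,45)]),pose),c).round(1).tolist())
cv2.imwrite("pics/w1.png",im[:,:,::-1])
E
```

```text
t 2.93 q [ 0.27  0.27  2.14 -0.47  0.39 -0.95] total shift [ 0.016  0.066 -0.028] turn [-0.019 -0.047  0.071] rows>=0.1 w 87.7 F [-1.  -0.3 -0.4]
0 [[385.3, 216.1], [368.6, 272.8], [311.3, 288.6], [266.4, 250.4], [278.4, 191.5]]
10 [[325.1, 237.5]]
40 [[325.6, 251.3]]
[[325.5, 290.9], [325.6, 294.1], [325.7, 297.4]]
```

View pics/w1.png

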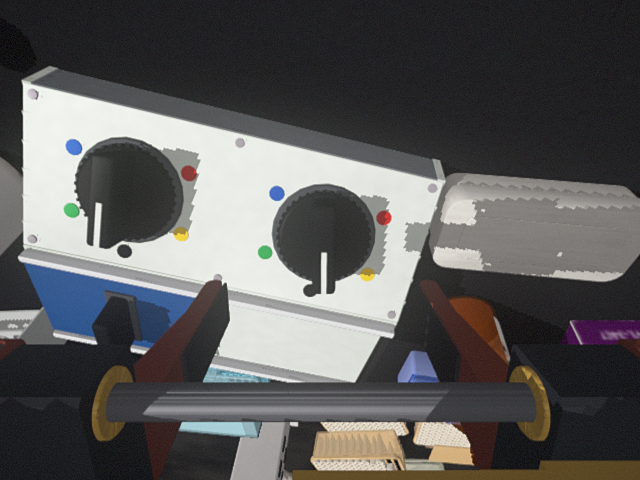

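The wrist view shows the left dial's dots at red (384,217), yellow (367,274), black (310,290), green (265,252) and blue (277,193), all within 2 px of the prediction. The pointer runs (323,253)-(324,292), which puts the bar top about 40 mm above the panel. I'll go down now.

Emit:
servo_tool --plan '[[[-1, 0.25, -0.02, -0.57, 0, 0, 0.07], [-1, 0.25, -0.03, -0.57, 0, 0, 0], [-1, 0.25, -0.02, -0.57, 0, 0, 0], [-1, 0.25, -0.03, -0.56, 0, 0, 0], [-1, 0, 0, 0, 0, 0, 0]]]'

```text
t: 3.4
ee_pos: [530.0, 98.8, 136.9]
orientation: [-0.082, 2.735, -0.117]
ft_force: [-0.7, -0.6, -0.6]
width: 88.1
grasp_force: 0.0
```

```bash
python3 -c "
from h import *
go(target(1,-.235,32))
print(target(1,0,32)[1].apply([0,0,-1]))"
```

```text
t 3.40 q [ 0.23  0.51  2.1  -0.81  0.22 -0.63] total shift [0.002 0.047 0.064] turn [-0.01  -0.081  0.036] rows>=0.1 w 88.1 F [-0.7 -0.6 -0.6]
[-0.4007239   0.06967822  0.91354546]
```

Emit:
servo_tool --plan '[[[-1, 0, 0.05, 0.07, 0, -0.08, 0], [1, 0, 0, 0, 0, 0, 0], [1, 0, 0, 0, 0, 0, 0], [1, 0, 0, 0, 0, 0, 0], [1, 0, 0, 0, 0, 0, 0]]]'

```text
t: 3.82
ee_pos: [530.6, 102.6, 144.0]
orientation: [-0.084, 2.721, -0.114]
ft_force: [0.5, -0.2, 0.1]
width: 64.8
grasp_force: 0.0
```

Emit:
servo_tool --plan '[[[1, 0, 0, 0, 0, 0, 0], [1, 0, 0, 0, 0, 0, 0], [1, 0, 0, 0, 0, 0, 0], [1, 0, 0, 0, 0, 0, 0], [1, 0, 0, 0, 0, 0, 0]]]'

```text
t: 4.23
ee_pos: [530.5, 102.4, 142.6]
orientation: [-0.085, 2.724, -0.115]
ft_force: [-0.5, -1.0, -0.3]
width: 31.2
grasp_force: 0.0
```

```bash
python3 -c "
from h import *
go(target(1,1.047,32))"
```

```text
t 4.23 q [ 0.24  0.5   2.1  -0.83  0.22 -0.61] total shift [-0.01  -0.044 -0.079] turn [  5.896  -0.97  -13.407] rows>=13.4 w 31.2 F [-0.5 -1.  -0.3]
```

Emit:
servo_tool --plan '[[[1, 0, -0.03, -0.05, 0, 0, 0], [1, 0, 0, 0, 0, 0, 0], [1, 0, 0, 0, 0, 0, 0], [1, 0, 0, 0, 0, 0, 0], [1, 0, 0, 0, 0, 0, 0]]]'

```text
t: 4.65
ee_pos: [530.4, 100.3, 140.4]
orientation: [-0.083, 2.725, -0.117]
ft_force: [1.8, -6.3, -0.4]
width: 15.7
grasp_force: 30.0
```

```bash
python3 -c "
from h import *
go(target(1,1.047,32));print(readout.get_obs()['grasp_force'])"
```

```text
t 4.65 q [ 0.23  0.5   2.1  -0.84  0.22 -0.6 ] total shift [-0.007  0.009 -0.024] turn [  5.904  -0.996 -13.394] rows>=13.4 w 15.7 F [ 1.8 -6.3 -0.4]
29.975010752677917
```

Emit:
servo_tool --plan '[[[1, 0, 0, 0, 0.39, -0.07, -0.89], [1, 0, 0, 0, 0.39, -0.07, -0.89], [1, 0, 0, 0, 0.39, -0.07, -0.89], [1, 0, 0, 0, 0.39, -0.07, -0.89], [1, 0, 0, 0, 0.39, -0.07, -0.89]]]'

```text
t: 5.07
ee_pos: [530.3, 100.4, 140.4]
orientation: [0.497, 2.672, 0.005]
ft_force: [1.4, -3.5, -0.8]
width: 15.8
grasp_force: 30.0
```

```bash
python3 -c "
from h import *
go(target(1,1.047,32));print(readout.get_obs()['moment'])"
```

```text
t 5.07 q [ 0.23  0.5   2.1  -0.85  0.22 -0.16] total shift [-0.006  0.006 -0.023] turn [ 3.953 -0.645 -8.897] rows>=8.9 w 15.8 F [ 1.4 -3.5 -0.8]
[-0.55005968 -0.09641302 -0.20204913]
```

Emit:
servo_tool --plan '[[[1, 0, 0, 0, 0.4, -0.06, -0.89], [1, 0, 0, 0, 0.4, -0.06, -0.89], [1, 0, 0, 0, 0.4, -0.06, -0.89], [1, 0, 0, 0, 0.4, -0.06, -0.89], [1, 0, 0, 0, 0.4, -0.06, -0.89]]]'

```text
t: 5.48
ee_pos: [530.6, 100.3, 140.5]
orientation: [1.056, 2.517, 0.13]
ft_force: [1.5, -5.7, -1.5]
width: 15.7
grasp_force: 30.0
```

Emit:
servo_tool --plan '[[[1, 0, 0, 0, 0.4, -0.07, -0.89], [1, 0, 0, 0, 0.4, -0.07, -0.89], [1, 0, 0, 0, 0.4, -0.07, -0.89], [1, 0, 0, 0, 0.4, -0.07, -0.89], [1, 0, 0, 0, 0.4, -0.07, -0.89]]]'

```text
t: 5.9
ee_pos: [530.5, 100.2, 140.5]
orientation: [1.576, 2.253, 0.253]
ft_force: [0.2, -7.3, -0.2]
width: 15.9
grasp_force: 30.0
```

Emit:
servo_tool --plan '[[[1, 0, 0, 0, 0, 0, 0], [1, 0, 0, 0, 0, 0, 0], [1, 0, 0, 0, 0, 0, 0]]]'

```text
t: 6.15
ee_pos: [530.5, 100.2, 140.5]
orientation: [1.572, 2.256, 0.252]
ft_force: [1.4, -5.1, -1.2]
width: 16.0
grasp_force: 30.0
```

```bash
python3 -c "
from h import *
go(target(1,1.047,32));print(readout.get_obs()['moment'])"
```

```text
t 6.15 q [ 0.23  0.5   2.1  -0.84  0.22  0.67] total shift [-0.01   0.012 -0.025] turn [-0.011  0.033 -0.028] rows>=0.0 w 16.0 F [ 1.4 -5.1 -1.2]
[-1.0074026  -0.22483921 -0.53989581]
```

Emit:
servo_tool --plan '[[[-1, 0, 0, 0, 0, 0, 0], [-1, 0, 0, 0, 0, 0, 0], [-1, 0, 0, 0, 0, 0, 0], [-1, 0, 0, 0, 0, 0, 0], [-1, 0, 0, 0, 0, 0, 0]]]'

```text
t: 6.57
ee_pos: [530.5, 101.4, 140.7]
orientation: [1.57, 2.257, 0.255]
ft_force: [0.3, -1.3, -0.6]
width: 45.8
grasp_force: 0.0
```

Emit:
servo_tool --plan '[[[-1, -0.2, 0.03, 0.46, 0, 0, 0], [-1, -0.2, 0.03, 0.46, 0, 0, 0], [-1, -0.2, 0.03, 0.46, 0, 0, 0], [-1, -0.2, 0.04, 0.46, 0, 0, 0], [-1, -0.2, 0.04, 0.46, 0, 0, 0]]]'

```text
t: 6.98
ee_pos: [489.9, 108.2, 233.4]
orientation: [1.57, 2.258, 0.255]
ft_force: [1.0, 0.9, 0.6]
width: 79.0
grasp_force: 0.0
```

```bash
python3 -c "
from h import *
go(target(-1,-.043,130,sgn=-1))"
```

```text
t 6.98 q [ 0.27  0.27  2.14 -0.48  0.38  0.33] total shift [-0.602 -3.613 -0.11 ] turn [  9.446  -1.559 -21.505] rows>=21.5 w 79.0 F [1.  0.9 0.6]
```

Emit:
servo_tool --plan '[[[-1, -0.03, -0.16, 0, 0.43, -0.07, -0.98], [-1, -0.03, -0.16, 0, 0.43, -0.07, -0.98], [-1, -0.03, -0.16, 0, 0.43, -0.07, -0.98], [-1, -0.03, -0.16, 0, 0.43, -0.07, -0.98], [-1, -0.03, -0.16, 0, 0.43, -0.07, -0.98]]]'

```text
t: 7.4
ee_pos: [484.4, 75.9, 232.8]
orientation: [2.084, 1.853, 0.376]
ft_force: [0.8, 0.6, 0.5]
width: 87.8
grasp_force: 0.0
```

Emit:
servo_tool --plan '[[[-1, -0.03, -0.16, 0, 0.43, -0.07, -0.98], [-1, -0.03, -0.16, 0, 0.43, -0.07, -0.98], [-1, -0.03, -0.16, 0, 0.43, -0.07, -0.98], [-1, -0.03, -0.16, 0, 0.43, -0.07, -0.98], [-1, -0.03, -0.16, 0, 0.43, -0.07, -0.98]]]'

```text
t: 7.82
ee_pos: [478.3, 43.8, 232.7]
orientation: [2.506, 1.345, 0.48]
ft_force: [-1.1, -0.1, -0.1]
width: 87.8
grasp_force: 0.0
```

Emit:
servo_tool --plan '[[[-1, -0.03, -0.16, 0, 0.43, -0.07, -0.98], [-1, -0.03, -0.16, 0, 0.43, -0.07, -0.98], [-1, -0.03, -0.16, 0, 0.43, -0.07, -0.98], [-1, -0.03, -0.16, 0, 0.43, -0.07, -0.98], [-1, -0.03, -0.16, 0, 0.43, -0.07, -0.98]]]'

```text
t: 8.23
ee_pos: [472.4, 11.8, 232.7]
orientation: [2.817, 0.745, 0.564]
ft_force: [-0.6, 0.5, 1.4]
width: 88.1
grasp_force: 0.0
```

Emit:
servo_tool --plan '[[[-1, -0.03, -0.16, 0, 0.43, -0.07, -0.98], [-1, -0.03, -0.16, 0, 0.43, -0.07, -0.98], [-1, -0.03, -0.16, 0, 0.43, -0.07, -0.98], [-1, -0.03, -0.16, 0, 0.43, -0.07, -0.98], [-1, -0.03, -0.16, 0, 0.43, -0.07, -0.98]]]'

```text
t: 8.65
ee_pos: [466.4, -20.2, 232.7]
orientation: [2.996, 0.073, 0.623]
ft_force: [0.4, 0.3, -0.4]
width: 87.9
grasp_force: 0.0
```

Emit:
servo_tool --plan '[[[-1, 0, -0.2, 0, 0.42, -0.08, -0.97], [-1, 0, -0.2, 0, 0.42, -0.08, -0.97], [-1, 0, 0, 0, 0, 0, 0]]]'

```text
t: 8.9
ee_pos: [466.5, -36.7, 232.8]
orientation: [3.024, -0.206, 0.641]
ft_force: [-0.4, 0.3, -0.8]
width: 87.9
grasp_force: 0.0
```

```bash
python3 - <<'E'
from h import *
go(target(-1,-.043,130,sgn=-1))
o=readout.get_obs(); im=vision.get_image("wrist"); c=vision.camera_params("wrist")
T=np.eye(4);T[:3,:3]=R.from_rotvec(o['orientation']).as_matrix();T[:3,3]=o['ee_pos'];M=np.linalg.inv(T@c['hand_eye'])
c['rvec']=R.from_matrix(M[:3,:3]).as_rotvec();c['tvec']=M[:3,3]
for s,t in ((1,1.047),(-1,-.043)): print(proj(world(np.array([onpanel(s,0,47,x) for x in TH]+[onpanel(s,0,r,t,40) for r in (0,31)]),pose),c).round(0).tolist())
cv2.imwrite("pics/w2.png",im[:,:,::-1])
E
```

```text
t 8.90 q [-0.09  0.22  2.22 -0.12  0.29  1.73] total shift [-0.017  0.008 -0.094] turn [-0.026  0.006  0.074] rows>=0.1 w 87.9 F [-0.4  0.3 -0.8]
[[78.0, 255.0], [68.0, 196.0], [119.0, 166.0], [179.0, 200.0], [183.0, 259.0], [98.0, 245.0], [136.0, 224.0]]
[[266.0, 262.0], [266.0, 203.0], [322.0, 173.0], [375.0, 207.0], [370.0, 265.0], [319.0, 253.0], [319.0, 207.0]]
```

View pics/w2.png

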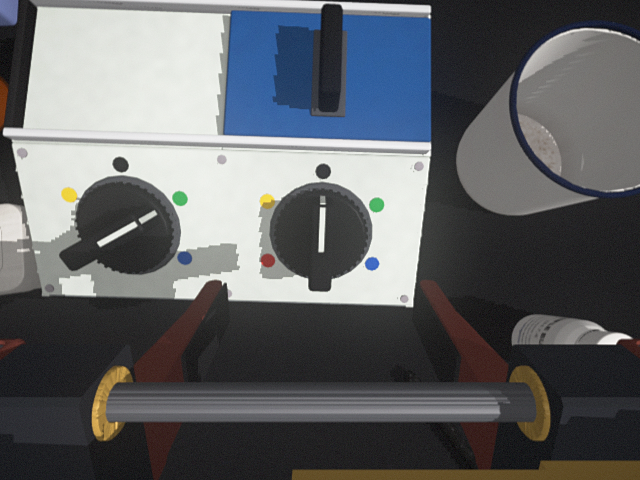

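The pointers read left (98,244)-(157,212), on green as predicted, and right (321,252)-(323,197), about 0. Joint 5 would come close to its limit at the full tilt, so I'll hold the tool 8° more upright in the bar's plane.

```bash
cat >> h.py <<'E'
def target2(side,th,h,tilt,sgn=-1):
    Rz=R.from_euler('z',pose[2]); x=U*np.cos(th)-Y*np.sin(th); y=np.cross(N,x)*sgn
    z=-(N*np.cos(tilt)+x*np.sin(tilt)); M=np.column_stack([np.cross(y,z),y,z])
    return world(onpanel(side,0,0,0,h)-61*z,pose),Rz*R.from_matrix(M)
E
python3 -c "
from h import *
go(target2(-1,0,100,.14)); go(target2(-1,0,34,.14))"
```

```text
t 8.95 q [-0.09  0.22  2.22 -0.13  0.29  1.73] total shift [ 0.483 -0.088 -0.705] turn [ 0.438  1.551 -0.438] rows>=1.6 w 87.7 F [-0.2 -0.1 -0.5]
t 8.95 q [-0.09  0.22  2.22 -0.13  0.29  1.73] total shift [ 1.144 -0.203 -2.213] turn [ 0.438  1.551 -0.438] rows>=2.2 w 87.7 F [-0.2 -0.1 -0.5]
```

Emit:
servo_tool --plan '[[[-1, 0.24, -0.04, -0.35, 0.22, 0.78, -0.22], [-1, 0.24, -0.05, -0.35, 0.22, 0.77, -0.22], [-1, 0, 0, 0, 0, 0, 0]]]'

```text
t: 9.2
ee_pos: [487.9, -39.6, 203.9]
orientation: [3.077, -0.264, 0.43]
ft_force: [0.4, -0.2, 0.2]
width: 88.1
grasp_force: 0.0
```

Emit:
servo_tool --plan '[[[-1, 0.22, -0.04, -0.5, 0, 0, 0], [-1, 0.22, -0.04, -0.5, 0, 0, 0], [-1, 0.22, -0.03, -0.5, 0, 0, 0], [-1, 0, 0, 0, 0, 0, 0], [-1, 0, 0, 0, 0, 0, 0]]]'

```text
t: 9.62
ee_pos: [511.1, -43.5, 144.2]
orientation: [3.077, -0.263, 0.429]
ft_force: [0.4, -0.6, 0.1]
width: 87.7
grasp_force: 0.0
```

```bash
python3 -c "
from h import *
go(target2(-1,0,34,.14))"
```

```text
t 9.62 q [-0.1   0.47  2.1  -0.07  0.29  1.7 ] total shift [ 0.027 -0.023 -0.   ] turn [-0.002 -0.019 -0.017] rows>=0.0 w 87.7 F [ 0.4 -0.6  0.1]
```

Emit:
servo_tool --plan '[[[1, 0.03, -0.02, 0, 0, 0, 0], [1, 0, 0, 0, 0, 0, 0], [1, 0, 0, 0, 0, 0, 0], [1, 0, 0, 0, 0, 0, 0], [1, 0, 0, 0, 0, 0, 0]]]'

```text
t: 10.03
ee_pos: [513.4, -44.8, 145.4]
orientation: [3.076, -0.266, 0.434]
ft_force: [-0.2, -0.2, -0.6]
width: 57.7
grasp_force: 0.0
```

Emit:
servo_tool --plan '[[[1, 0, 0, 0, 0, 0, 0], [1, 0, 0, 0, 0, 0, 0], [1, 0, 0, 0, 0, 0, 0], [1, 0, 0, 0, 0, 0, 0], [1, 0, 0, 0, 0, 0, 0]]]'

```text
t: 10.45
ee_pos: [513.3, -44.8, 144.6]
orientation: [3.077, -0.267, 0.432]
ft_force: [-0.3, -0.3, -0.1]
width: 25.0
grasp_force: 0.0
```

Emit:
servo_tool --plan '[[[1, 0, 0, 0, 0, 0, 0], [1, 0, 0, 0, 0, 0, 0], [1, 0, 0, 0, 0, 0, 0], [1, 0, 0, 0, 0, 0, 0]]]'

```text
t: 10.78
ee_pos: [513.2, -45.0, 144.6]
orientation: [3.077, -0.267, 0.432]
ft_force: [-1.0, -4.0, 0.3]
width: 15.7
grasp_force: 30.0
```

```bash
python3 -c "
from h import *
for th in (-.35,-.7,-1.047): go(target2(-1,th,34,.14))"
```

```text
t 10.78 q [-0.1   0.47  2.1  -0.07  0.3   1.7 ] total shift [-0.025  0.088 -0.015] turn [-1.613  0.278  3.674] rows>=3.7 w 15.7 F [-1.  -4.   0.3]
t 10.78 q [-0.1   0.47  2.1  -0.07  0.3   1.7 ] total shift [-0.047  0.157 -0.03 ] turn [-3.22   0.557  7.338] rows>=7.3 w 15.7 F [-1.  -4.   0.3]
t 10.78 q [-0.1   0.47  2.1  -0.07  0.3   1.7 ] total shift [-0.09   0.212 -0.053] turn [-4.813  0.834 10.971] rows>=11.0 w 15.7 F [-1.  -4.   0.3]
```

Emit:
servo_tool --plan '[[[1, -0.01, 0.02, 0, -0.4, 0.07, 0.91], [1, 0, 0.02, -0.01, -0.4, 0.07, 0.92], [1, -0.01, 0.02, 0, -0.4, 0.07, 0.91], [1, 0, 0.02, -0.01, -0.4, 0.07, 0.92]]]'

```text
t: 11.12
ee_pos: [513.2, -42.0, 144.3]
orientation: [2.984, 0.255, 0.402]
ft_force: [-2.2, -6.3, 8.7]
width: 16.0
grasp_force: 30.0
```

Emit:
servo_tool --plan '[[[1, -0.01, 0.02, 0, -0.4, 0.07, 0.91], [1, 0, 0.02, 0, -0.4, 0.07, 0.92], [1, -0.01, 0.02, 0, -0.4, 0.07, 0.91], [1, -0.01, 0.02, -0.01, -0.4, 0.07, 0.92]]]'

```text
t: 11.45
ee_pos: [512.3, -39.1, 143.8]
orientation: [2.813, 0.735, 0.36]
ft_force: [2.7, -11.7, 0.1]
width: 15.9
grasp_force: 30.0
```

Emit:
servo_tool --plan '[[[1, -0.01, 0.01, -0.01, -0.4, 0.07, 0.91], [1, -0.01, 0.01, 0, -0.4, 0.07, 0.92], [1, -0.01, 0.02, -0.01, -0.4, 0.07, 0.91], [1, -0.01, 0.01, 0, -0.4, 0.07, 0.91], [1, 0, 0, 0, 0, 0, 0]]]'

```text
t: 11.87
ee_pos: [510.6, -36.9, 142.9]
orientation: [2.574, 1.17, 0.31]
ft_force: [5.4, -8.3, -4.8]
width: 15.8
grasp_force: 30.0
```

```bash
python3 -c "
from h import *
go(target2(-1,-1.047,34,.14))"
```

```text
t 11.87 q [-0.02  0.47  2.13 -0.7   0.27  1.35] total shift [-0.025  0.01  -0.011] turn [ 0.02  -0.007 -0.047] rows>=0.0 w 15.8 F [ 5.4 -8.3 -4.8]
```

Emit:
servo_tool --plan '[[[1, 0, 0, 0, 0, 0, 0], [1, 0, 0, 0, 0, 0, 0], [1, 0, 0, 0, 0, 0, 0], [-1, 0, 0, 0, 0, 0, 0], [-1, 0, 0, 0, 0, 0, 0]]]'

```text
t: 12.28
ee_pos: [509.8, -36.3, 142.6]
orientation: [2.578, 1.165, 0.311]
ft_force: [-0.4, -0.3, 0.4]
width: 25.6
grasp_force: 0.0
```

Emit:
servo_tool --plan '[[[-1, 0, 0, 0, 0, 0, 0], [-1, 0, 0, 0, 0, 0, 0], [-1, 0, 0, 0, 0, 0, 0], [-1, 0, 0, 0, 0, 0, 0]]]'

```text
t: 12.62
ee_pos: [509.6, -36.2, 142.7]
orientation: [2.578, 1.166, 0.31]
ft_force: [-0.7, 0.1, 0.2]
width: 52.2
grasp_force: 0.0
```

```bash
cat >> h.py <<'E'
def fin(z,s=0):
    Rz=R.from_euler('z',pose[2]); return world(np.array([55,-78+s,z+61]),pose),Rz*R.from_matrix(np.column_stack([[1,0,0],[0,-1,0],[0,0,-1.]]))
E
python3 -c "
from h import *
go(target2(-1,-1.047,34,.14)); go(target2(-1,-1.047,134,.14));go(fin(190));go(fin(109));print(target2(-1,-1.047,34,.14)[1].apply([0,0,-1]))"
```

```text
t 12.62 q [-0.02  0.47  2.13 -0.69  0.27  1.35] total shift [ 0.    -0.007 -0.005] turn [-0.012 -0.013 -0.002] rows>=0.0 w 52.2 F [-0.7  0.1  0.2]
t 12.62 q [-0.02  0.47  2.13 -0.69  0.27  1.35] total shift [-1.002  0.168  2.279] turn [-0.012 -0.013 -0.002] rows>=2.3 w 52.2 F [-0.7  0.1  0.2]
t 12.62 q [-0.02  0.47  2.13 -0.69  0.27  1.35] total shift [ 3.506 -0.93   2.709] turn [  3.749   2.281 -11.57 ] rows>=11.6 w 52.2 F [-0.7  0.1  0.2]
t 12.62 q [-0.02  0.47  2.13 -0.69  0.27  1.35] total shift [ 3.506 -0.93   0.684] turn [  3.749   2.281 -11.57 ] rows>=11.6 w 52.2 F [-0.7  0.1  0.2]
[-0.31328435  0.17712133  0.93299568]
```

Emit:
servo_tool --plan '[[[-1, -0.2, 0.03, 0.46, 0, 0, 0], [-1, -0.2, 0.03, 0.46, 0, 0, 0], [-1, -0.2, 0.03, 0.46, 0, 0, 0], [-1, -0.2, 0.04, 0.45, 0, 0, 0], [-1, -0.2, 0.04, 0.45, 0, 0, 0]]]'

```text
t: 13.03
ee_pos: [469.1, -29.4, 234.6]
orientation: [2.579, 1.166, 0.31]
ft_force: [-0.0, -0.5, 0.5]
width: 85.4
grasp_force: 0.0
```

Emit:
servo_tool --plan '[[[-1, 0.37, -0.09, 0.04, 0.31, 0.19, -0.96], [-1, 0.37, -0.09, 0.04, 0.31, 0.19, -0.96], [-1, 0.37, -0.09, 0.04, 0.31, 0.19, -0.96], [-1, 0.37, -0.09, 0.04, 0.31, 0.19, -0.96], [-1, 0.37, -0.09, 0.04, 0.31, 0.19, -0.96]]]'

```text
t: 13.45
ee_pos: [544.3, -47.5, 242.1]
orientation: [2.894, 0.612, 0.192]
ft_force: [0.9, -0.1, 0.4]
width: 88.0
grasp_force: 0.0
```

Emit:
servo_tool --plan '[[[-1, 0.37, -0.09, 0.04, 0.31, 0.19, -0.96], [-1, 0.37, -0.09, 0.04, 0.31, 0.19, -0.96], [-1, 0.37, -0.09, 0.04, 0.31, 0.19, -0.96], [-1, 0.37, -0.09, 0.04, 0.31, 0.19, -0.96], [-1, 0.37, -0.09, 0.04, 0.31, 0.19, -0.96]]]'

```text
t: 13.87
ee_pos: [618.3, -65.6, 249.8]
orientation: [3.089, -0.006, 0.056]
ft_force: [-0.4, -0.3, -0.1]
width: 88.2
grasp_force: 0.0
```

Emit:
servo_tool --plan '[[[-1, 0.37, -0.09, 0.04, 0.31, 0.19, -0.96], [-1, 0.37, -0.09, 0.04, 0.31, 0.19, -0.96], [-1, 0, 0, 0, 0, 0, 0]]]'

```text
t: 14.12
ee_pos: [649.9, -73.8, 253.4]
orientation: [3.129, -0.269, 0.003]
ft_force: [-1.3, -0.5, 0.1]
width: 87.7
grasp_force: 0.0
```

```bash
python3 - <<'E'
from h import *
go(fin(190));go(fin(109))
o=readout.get_obs(); im=vision.get_image("wrist"); c=vision.camera_params("wrist")
T=np.eye(4);T[:3,:3]=R.from_rotvec(o['orientation']).as_matrix();T[:3,3]=o['ee_pos'];M=np.linalg.inv(T@c['hand_eye'])
c['rvec']=R.from_matrix(M[:3,:3]).as_rotvec();c['tvec']=M[:3,3]
for s,t in ((1,1.047),(-1,-1.047)): print(proj(world(np.array([onpanel(s,0,r,t,40) for r in (0,31)]),pose),c).round(0).tolist())
for z in (110,118,126): print(z,proj(world(np.array([[25,-71,z],[25,-85,z],[85,-71,z],[85,-85,z]]),pose),c).round(0).tolist())
cv2.imwrite("pics/w3.png",im[:,:,::-1])
E
```

```text
t 14.12 q [-0.13  0.52  1.6  -0.    1.02  1.61] total shift [-0.     0.008 -0.059] turn [ 0.017  0.021 -0.004] rows>=0.1 w 87.7 F [-1.3 -0.5  0.1]
t 14.12 q [-0.13  0.52  1.6  -0.    1.02  1.61] total shift [-0.     0.008 -2.084] turn [ 0.017  0.021 -0.004] rows>=2.1 w 87.7 F [-1.3 -0.5  0.1]
[[126.0, 399.0], [154.0, 389.0]]
[[313.0, 399.0], [277.0, 389.0]]
110 [[308.0, 299.0], [330.0, 299.0], [307.0, 210.0], [330.0, 210.0]]
118 [[308.0, 304.0], [330.0, 304.0], [307.0, 213.0], [331.0, 213.0]]
126 [[308.0, 310.0], [330.0, 310.0], [307.0, 216.0], [331.0, 216.0]]
```

View pics/w3.png

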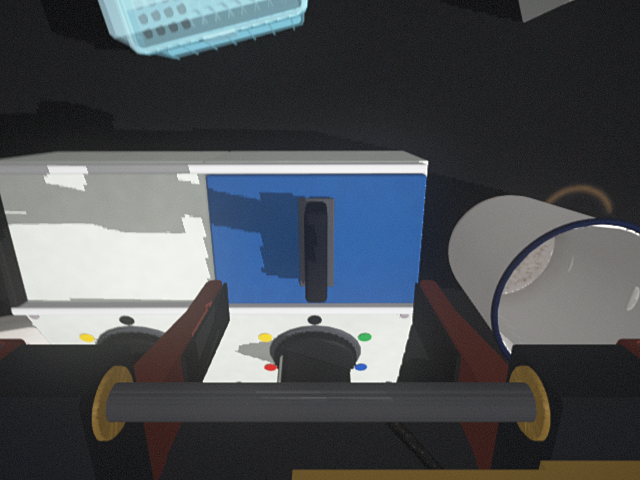

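The wrist view shows the fin's top from (316,202) to (316,302), within 3 mm of the prediction and centred between the fingers. I'll lower and grip.

Emit:
servo_tool --plan '[[[-1, 0.02, 0.02, -0.5, 0, 0, 0], [-1, 0.02, 0.02, -0.5, 0, 0, 0], [-1, 0.02, 0.01, -0.5, 0, 0, 0], [-1, 0, 0, -0.5, 0, 0, 0], [1, 0, 0, 0, 0, 0, 0]]]'

```text
t: 14.58
ee_pos: [646.2, -69.9, 169.0]
orientation: [3.129, -0.259, -0.012]
ft_force: [-0.8, 0.1, -0.7]
width: 84.4
grasp_force: 0.0
```

Emit:
servo_tool --plan '[[[1, 0, 0, 0, 0, 0, 0], [1, 0, 0, 0, 0, 0, 0], [1, 0, 0, 0, 0, 0, 0], [1, 0, 0, 0, 0, 0, 0], [1, 0, 0, 0, 0, 0, 0]]]'

```text
t: 15.0
ee_pos: [650.2, -70.8, 174.3]
orientation: [3.128, -0.263, 0.003]
ft_force: [-0.4, -0.6, 0.4]
width: 51.4
grasp_force: 0.0
```

Emit:
servo_tool --plan '[[[1, 0, 0, 0, 0, 0, 0], [1, 0, 0, 0, 0, 0, 0], [1, 0, 0, 0, 0, 0, 0], [1, 0, 0, 0, 0, 0, 0], [1, 0, 0, 0, 0, 0, 0]]]'

```text
t: 15.42
ee_pos: [649.7, -70.8, 173.1]
orientation: [3.128, -0.263, -0.0]
ft_force: [0.2, -0.2, 0.3]
width: 18.0
grasp_force: 0.0
```

Emit:
servo_tool --plan '[[[1, 0, 0, 0, 0, 0, 0], [1, 0, 0, 0, 0, 0, 0], [1, 0, 0, 0, 0, 0, 0]]]'

```text
t: 15.67
ee_pos: [649.7, -70.6, 173.0]
orientation: [3.129, -0.264, -0.0]
ft_force: [-0.4, 2.0, -0.2]
width: 14.1
grasp_force: 30.0
```

```bash
python3 -c "
from h import *
go(fin(109));go(fin(109,133))"
```

```text
t 15.67 q [-0.13  0.62  1.64 -0.    0.88  1.61] total shift [ 0.003 -0.071 -0.075] turn [ 0.02  -0.004 -0.047] rows>=0.1 w 14.1 F [-0.4  2.  -0.2]
t 15.67 q [-0.13  0.62  1.64 -0.    0.88  1.61] total shift [ 0.573  3.205 -0.075] turn [ 0.02  -0.004 -0.047] rows>=3.2 w 14.1 F [-0.4  2.  -0.2]
```

Gripped at 14.1 mm. Now I'll slide it 132 mm along (0.171, 0.985), which is (0.565, 3.25) units.

Emit:
servo_tool --plan '[[[1, 0.04, 0.25, 0, 0, 0, 0], [1, 0.04, 0.25, 0, 0, 0, 0], [1, 0.05, 0.25, 0, 0, 0, 0], [1, 0.04, 0.25, 0, 0, 0, 0], [1, 0.04, 0.25, 0, 0, 0, 0]]]'

```text
t: 16.08
ee_pos: [658.5, -19.5, 173.0]
orientation: [3.128, -0.263, 0.001]
ft_force: [2.0, -2.7, -2.0]
width: 13.6
grasp_force: 30.0
```

Emit:
servo_tool --plan '[[[1, 0.05, 0.25, 0, 0, 0, 0], [1, 0.04, 0.25, 0, 0, 0, 0], [1, 0.04, 0.25, 0, 0, 0, 0], [1, 0.05, 0.25, 0, 0, 0, 0], [1, 0.04, 0.25, 0, 0, 0, 0]]]'

```text
t: 16.5
ee_pos: [667.1, 30.3, 173.0]
orientation: [3.128, -0.263, -0.0]
ft_force: [3.4, -3.6, -2.2]
width: 13.9
grasp_force: 30.0
```

Emit:
servo_tool --plan '[[[1, 0.04, 0.25, 0, 0, 0, 0], [1, 0.05, 0.25, 0, 0, 0, 0], [1, 0.045, 0.25, 0, 0, 0, 0], [1, 0, 0, 0, 0, 0, 0], [1, 0, 0, 0, 0, 0, 0]]]'

```text
t: 16.92
ee_pos: [672.4, 60.5, 173.0]
orientation: [3.129, -0.262, -0.0]
ft_force: [1.7, 1.8, -1.1]
width: 14.2
grasp_force: 30.0
```

```bash
python3 -c "
from h import *
go(fin(109,133))"
```

```text
t 16.92 q [ 0.07  0.65  1.58 -0.    0.91  1.81] total shift [ 0.007 -0.073 -0.076] turn [ 0.013 -0.002 -0.059] rows>=0.1 w 14.2 F [ 1.7  1.8 -1.1]
```

Emit:
servo_tool --plan '[[[-1, 0, 0, 0, 0, 0, 0], [-1, 0, 0, 0, 0, 0, 0], [-1, 0, 0, 0, 0, 0, 0], [-1, 0, 0, 0, 0, 0, 0], [-1, 0, 0, 0, 0, 0, 0]]]'

```text
t: 17.33
ee_pos: [672.2, 58.8, 173.2]
orientation: [3.128, -0.264, -0.001]
ft_force: [-1.0, 0.4, 0.2]
width: 43.5
grasp_force: 0.0
```

Emit:
servo_tool --plan '[[[-1, 0, 0, 0.6, 0, 0, 0], [-1, 0, 0, 0.7, 0, 0, 0], [-1, 0, 0, 0.7, 0, 0, 0], [-1, 0, 0, 0.7, 0, 0, 0], [-1, 0, 0, 0.7, 0, 0, 0]]]'

```text
t: 17.75
ee_pos: [672.1, 59.0, 310.4]
orientation: [3.128, -0.264, -0.001]
ft_force: [0.5, -0.5, -0.1]
width: 77.0
grasp_force: 0.0
```

Emit:
servo_tool --plan '[[[-1, -0.9, 0, 0, 0, 0, 0], [-1, -0.9, 0, 0, 0, 0, 0], [-1, -0.9, 0, 0, 0, 0, 0], [-1, -0.6, 0, 0, 0, 0, 0], [-1, 0, 0, 0, 0, 0, 0]]]'

```text
t: 18.17
ee_pos: [535.7, 59.0, 308.9]
orientation: [3.128, -0.263, -0.006]
ft_force: [0.6, -0.5, 0.1]
width: 88.0
grasp_force: 0.0
```

```bash
python3 - <<'E'
from workcell import vision
import cv2
cv2.imwrite("pics/w4.png",vision.get_image("wrist")[:,:,::-1])
E
```

```text
(no output)
```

View pics/w4.png

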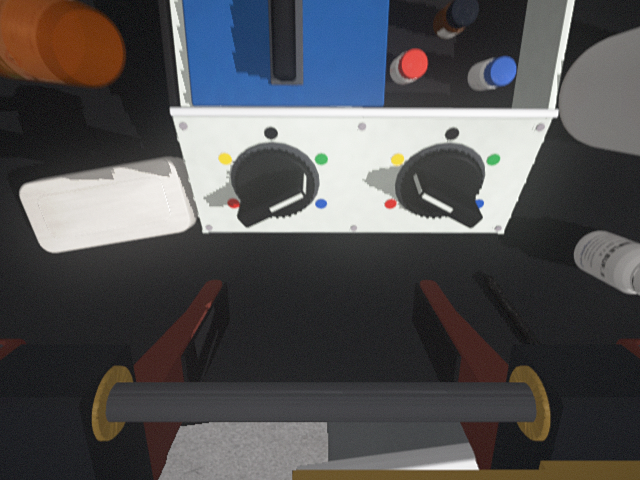

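The wrist view shows the safe open with the cover at the left stop and vials visible at (410,65) and (495,72). The left pointer (272,206)-(305,190) is towards green and the right one (450,212)-(418,191) towards yellow. The tin, bottles and mug are still standing.

```bash
python3 -c "
from workcell import close_job
print(close_job())"
```

```text
the job is handed in; nothing more can be done
None
```

The safe is open and the job is handed in, but no verdict came back: the left dial is on green, the right on yellow, and the cover slid about 133 mm of 135 to the left; the bystanders still stood in place in the last picture.

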